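# Turn the glaze card in the sample binder and weight it down

## Robot

A 6-joint arm with a two-finger parallel gripper is mounted at the origin on a cart in front of the work surface, level with it; the furniture and walls round the work are solid. World frame = base frame: x ahead of the robot, y to its left, z up, the work surface at z = 0. Lengths are in m, angles in rad, forces in N, time in s.
With the tool pointing down it reaches from about 0.3 to 0.75 m from the base axis. Payload 8.5 kg.
Tool frame: the origin (TCP) lies at the very end of the fingers, on their centre line; the grasp point (between the pads) lies 19 mm behind it (robot.grip_point_offset is the distance from the TCP to the grasp point, in m); z points along the fingers, y is the line along which they close (so a half turn about z gives the same grasp; the last joint's range is limited). The gripper opens to 85 mm and grips with 20 to 120 N. Pads are 22 mm wide; open, the fingers measure 114 mm over their backs; the gripper's body (76 mm by 85 mm) begins 54 mm behind the grasp point. The pads swing forward as they close: fully open they stand 13 mm farther back than shut.
Start: joints at [-1.512, 0.381, 1.297, -0, 1.464, -0.215], TCP at [0.149, -0.529, 0.231] pointing down, gripper open.
Joint ranges: [-3.11, 3.11], [-0.89, 2.33], [0.22, 2.48], [-1.42, 4.56], [0.17, 2.85], [-2.88, 2.88]. Speed limits (rad/s): [2.39, 2.39, 3.14, 3.14, 3.14, 3.14].

## Interface

Orientations are given as a unit quaternion [x, y, z, w].
In Python, from rig import readout, vision, job, robot gives the robot as it stands.
- The arm moves only by the tool carry_out, never from a script. Its argument "plan" is a list of rows, each a list of 3 entries, a list of its own where there are three numbers: the turn, a rotation vector about the tool's x, y, z in rad, then the shift along the tool's x, y, z in mm, then the finger opening in mm, from 0 to 85.4. A call has 1 to 20 rows; each row shifts and turns the commanded pose from where the row before left it, along the tool's axes as they then stand; what a row does not reach is not made up. A row lasts 1/10 s, in which the tool goes at most 50 mm and 8.59 degrees, less where a joint would pass 70% of its speed; a pose out of reach is approached as far as the arm can. A call with a gripper value outside its range is refused whole. The fingers move at their own pace and stop on an object; "squeeze" is the grip in N (left out, the last holds). Time passes only in rows, so rows that do not move let the fingers close. It gives the time, the measured TCP pose, the force, the opening and the grip force at its end, in the units of the state.
- readout.state(): the state, without advancing time (a new reading comes with each control period).
- vision.get_image(name): name is "scene" or "top"; returns (picture, depth): 420x560x3 uint8, red, green, blue; 420x560 float32, m along the optical axis (not along the pixel's ray), 0 where there is no reading.
- vision.camera_model(name): a dict with "fx", "fy", "cx", "cy" (pixels), "xyz" and "rotation" of the camera in the world. Camera axes: x right, y up, looking along -z (the intrinsics and any distortion apply to the point x, -y, -z); pixel columns grow to the right and rows downward; lengths in m; the calibration is good to about 2 mm. A picture is of the moment at which its call begins. camera_model takes no time and is no camera call.
- job.close_job(): hands the job in; it is judged then, once.
The state is a dict: "time_s": time; "joints": joint angles; "qvel": joint speeds; "tau": joint torques, N m; "eef_pos": TCP position; "ee_rot": TCP orientation; "contact_force": force on the tool from outside, world axes, zero at the start; "ft_torque": the same for the moment, N m; "finger_gap": finger opening in m; "grasp_force": force on a finger pad.
Only numpy, scipy, OpenCV 4.12 (cv2) and the standard library are available. Lean on these libraries where they do the work, as an engineer would, in place of code of your own. Each camera call takes 0.05 s, during which the arm holds its last target. There are 200 camera calls.

## Task

The glaze-sample binder lies open with the black paperweight holding its top right-hand card, the one with the red tab; the customer wants to see the back of that card. Take the paperweight off, turn only the red-tabbed card over the rings and lay it down flat on the left-hand cards without letting it drop (the glaze chips are fired and brittle), then stand the paperweight on the turned card, wholly on the page, to keep the binder open there. Leave the other cards and the things round about as they are.

Things in the scene. Friction and masses are not known exactly. Their poses are not given: they have to be found in the camera images.
- binder: fixed navy two-ring binder lying open on the worktop, 156 mm along the spine (its x) x 284 mm (its y), covers 3 mm thick. Origin: under the middle of the spine at worktop height, z up; right-hand side -y, left +y. On each cover lies a fixed 4 mm end board (right: grey tab, left: sand tab), then loose cards on the rings. To the right of its middle the worktop is clear for 80 mm past the cover
- rings (a point): point on the common axis of the two steel rings, midway between them, 12 mm above the worktop; the axis runs along the binder's x. Rings of 4 mm wire, 20 mm mean radius, at 40 mm either side of this point; their tops are 34 mm above the worktop
- leaf_red: the card to turn: stiff cream board 140 (x) x 105 (y) x 4 mm, about 45 g, topmost on the right, underside 11 mm above the worktop; rust chips on top, blue on its back. Origin: centre of its underside, 62.5 mm from the ring axis; at first z up, tab at -y, square to the binder. Two 10 mm holes let it swing round the rings with 3 mm play; turned over (z down) it rests on the left cards equally high
- red_tab (a point): middle of the red tab on the outer edge of leaf_red, at half its 4 mm thickness: 13 mm above the worktop, 128 mm from the ring axis. The tab is 26 mm wide along the spine (pinch it across this width; it can pivot between the pads as the card swings) and sticks out 22 mm past the edge; beneath it is only the cover, 8 mm lower
- leaf_green: card of the same size under leaf_red on the right, green tab 52 mm from the middle towards +x; origin in the centre of its underside, z up; stays
- leaf_plum: the one loose card on the left, plum tab 52 mm from the middle towards -x, top face 11 mm above the worktop; origin in the centre of its underside, z up; stays
- paperweight: black stone-like pebble with a flat foot, 47 mm (x) x 54 mm (y) x 36 mm high, about 90 g; origin in the centre of its foot, z up. Stands at the start on leaf_red. Grasp it across, at about half its height
- pen: white and red pen lying behind the binder, 145 mm long; bystander
- cup: small terracotta beaker behind the binder, 45 mm wide and 45 mm high; bystander
- tape: roll of kraft tape, 96 mm wide and 48 mm high, to the right; bystander
- tags: banded stack of kraft price tags, 36 x 48 x 12 mm, to the right behind; bystander
Not all that is in view belongs to the job. Leave any blue or green look-alike of the paperweight alone.

How it is judged:
On the way:
1. the red-tabbed card lies turned over on the left-hand cards, with nothing on it (angle between leaf_red's own z axis and vertical above 3.02 rad and y of leaf_red in the frame of binder above 0.05 m and z of red_tab in the frame of binder below 0.018 m and contact force between paperweight and leaf_red below 0.05 N), for 0.2 s.
At the end, for the whole second after the job is handed in: The red-tabbed card lies upside down on the left-hand cards, flat within 7 degrees; the paperweight stands on its foot (within 9 degrees) on that card, overhanging its edges by no more than 5 mm; the other cards lie flat on their own sides; all is at rest (angle between leaf_red's own z axis and vertical above 3.02 rad and y of leaf_red in the frame of binder above 0.05 m and z of red_tab in the frame of binder below 0.018 m and x of paperweight in the frame of leaf_red between -0.047 and 0.047 m and y of paperweight in the frame of leaf_red between -0.03 and 0.03 m and angle between paperweight's own z axis and vertical below 0.15 rad and contact force between paperweight and leaf_red above 0.3 N and linear speed of each of paperweight, leaf_red below 0.02 m/s and angle between each of leaf_green, leaf_plum's own z axis and vertical below 0.1 rad); the robot touches nothing.
It fails at once if the paperweight is tipped over (angle between paperweight's own z axis and vertical above 0.8 rad).
It fails at once if the red-tabbed card is let drop or slammed (angular speed of leaf_red above 8 rad/s).
It fails at once if another card is lifted (its middle by more than 25 mm) (distance of any of leaf_green, leaf_plum from where it was at the start of the episode above 0.025 m).
It fails at once if a bystander is pushed more than 30 mm (distance of any of pen, cup, tape, tags from where it was at the start of the episode above 0.03 m).
It also fails if it takes over 56 s, if anything falls off the work surface, if the arm or the gripper's body presses on something with over 40 N, if the wrist force passes 120 N, or if a joint passes its speed limit or range.

## Working session

There is one attempt and no reset: what is moved stays moved. The work goes in short steps, Python scripts to look and compute and a tool call to move; the robot and the scene stay as the last step left them, time stands still between calls to the robot, and variables do not carry over. Pictures are saved under pics/ and viewed, at most 10 in all, crops included, and the job is handed in when it is done.

Besides the shell and the picture viewer there is one more tool, called after "Call:" by a JSON object that holds its "op" and its "data", one argument or row to a line. carry_out: Moves the arm, as the interface text tells. Its arguments: {"type":"object","properties":{"plan":{"type":"array"},"squeeze":{"type":"number"}},"required":["plan"]}

```bash
ls; mkdir -p pics
python3 - <<'E'
from rig import readout, vision, job, robot
import cv2
s=readout.state(); print(s)
print(robot.grip_point_offset)
for n in("scene","top"):
    p,d=vision.get_image(n); cv2.imwrite(f"pics/{n}0.png",p[:,:,::-1]); print(vision.camera_model(n))
    import numpy as np; np.save(f"d_{n}0.npy",d)
E
```

```text
pics
{'time_s': 0.0, 'joints': array([-1.51232344e+00,  3.81217477e-01,  1.29830081e+00,  9.76608733e-06,
        1.46360294e+00, -2.15306349e-01]), 'qvel': array([-0.00021203, -0.00255464,  0.00037666,  0.00105908, -0.00037646,
       -0.00040566]), 'tau': array([-5.80136675e-04, -4.48464096e+01, -2.31280625e+01, -1.85602635e-04,
        4.73877313e-03,  1.04755338e-05]), 'eef_pos': array([ 0.14868299, -0.52920277,  0.23068675]), 'ee_rot': array([ 9.90645020e-01,  1.36461936e-01,  6.47108764e-05, -7.61554180e-04]), 'contact_force': array([ 0.64128955, -0.01891144, -0.67742708]), 'ft_torque': array([-0.02687031, -0.0362127 , -0.03729703]), 'grasp_force': 0.0, 'finger_gap': 0.08553811890208862}
0.0187
{'fx': 494.2413909248084, 'fy': 494.2413909248084, 'cx': 277.6623748516398, 'cy': 206.03025374148652, 'xyz': array([-2.21252354e-04,  5.71531715e-01,  8.77347186e-01]), 'rotation': array([-0.12273745,  0.39842403,  0.86426908, -0.28148316])}
{'fx': 427.83159047431405, 'fy': 427.83159047431405, 'cx': 284.9308839136424, 'cy': 204.9077999441657, 'xyz': array([ 0.50610467, -0.18636341,  0.88959481]), 'rotation': array([-0.00982804,  0.02057768,  0.7136799 , -0.70010068])}
```

View pics/top0.png

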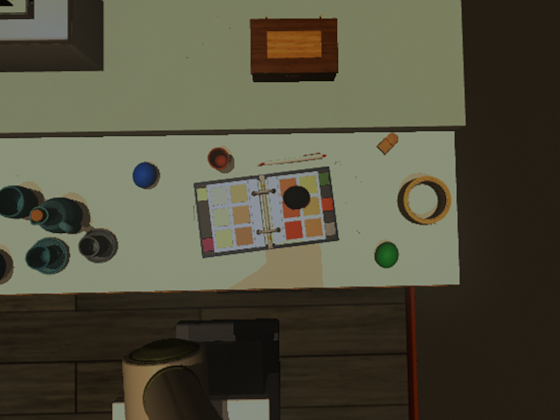

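View pics/scene0.png

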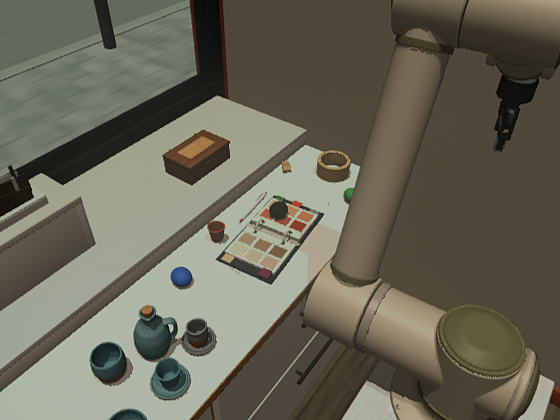

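The top view shows three candidates for the paperweight: the black pebble on the right-hand card at (296,198), a blue look-alike at (145,175) and a green one at (387,255). I choose the black one. The red tab is at about (328,204), the green tab at (324,178) and the grey tab at (331,229). I'll check with a close crop.

```bash
cat > h.py <<'E'
import numpy as np
from scipy.spatial.transform import Rotation as R
from rig import vision
def pt(name,u,v,z):
    """world point on the plane z seen at pixel (u,v)"""
    m=vision.camera_model(name)
    r=R.from_quat(m["rotation"]).apply([(u-m["cx"])/m["fx"],-(v-m["cy"])/m["fy"],-1])
    return m["xyz"]+r*(z-m["xyz"][2])/r[2]
def dp(name,u,v,d):
    m=vision.camera_model(name)
    return m["xyz"]+R.from_quat(m["rotation"]).apply([(u-m["cx"])/m["fx"]*d,-(v-m["cy"])/m["fy"]*d,-d])
E
python3 - <<'E'
import cv2
p=cv2.imread("pics/top0.png")[150:262,188:342]
p=cv2.resize(p,None,fx=5,fy=5,interpolation=cv2.INTER_CUBIC)
cv2.imwrite("pics/crop0.png",cv2.convertScaleAbs(p,alpha=1.4,beta=15))
E
```

```text
(no output)
```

View pics/crop0.png

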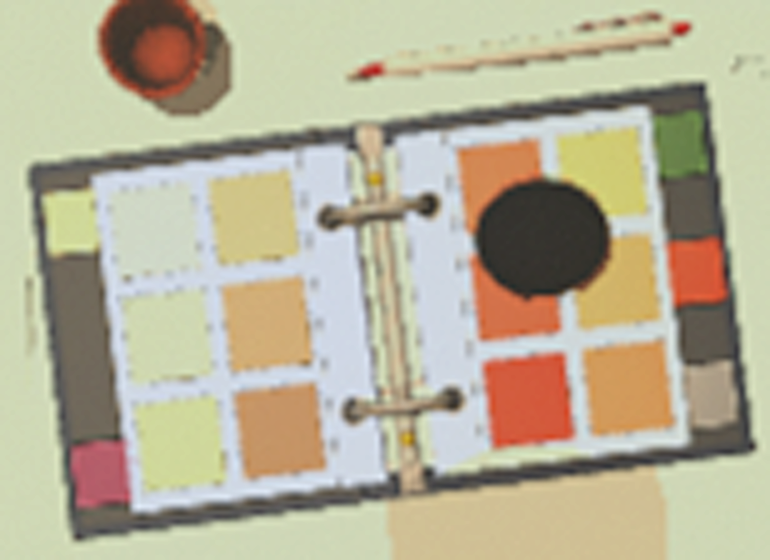

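The crop confirms it: the black pebble centre is at (543,238) in the crop, the red tab at (697,271), and the ring feet at (330,217)/(427,205) and (354,410)/(450,399).

Run:
```python
from h import *
import cv2
f=lambda u,v:(u/5+188-.4,v/5+150-.4)
C=[pt("top",*f(*c),.003)[:2] for c in [(30,165),(706,85),(755,450),(75,538)]]
print("cover",np.round(C,4), [np.linalg.norm(C[i]-C[i-3]).round(4) for i in range(4)])
o=np.mean(C,0); ydir=(C[0]-C[1]+C[3]-C[2]); yaw=np.arctan2(-ydir[0],ydir[1]); print("o",o,"yaw",yaw, np.degrees(yaw))
inv=lambda P:(R.from_euler('z',-yaw).apply(np.r_[np.array(P)[:2]-o,0]))[:2].round(4)
t=pt("top",*f(697,271),.015);print("tab",t,inv(t))
for r in[(330,217),(427,205),(354,410),(450,399)]: print("ring",inv(pt("top",*f(*r),.016)))
d=np.load("d_top0.npy");p=cv2.imread("pics/top0.png")
m=(p.max(2)<45);m[:, :270]=0;m[:170]=0;m[:,315:]=0;m[225:]=0
n,l,s,c=cv2.connectedComponentsWithStats(m.astype('uint8'));i=1+s[1:,4].argmax();print(s[i],c[i])
vs,us=np.where(l==i)
P=np.array([dp("top",u,v,d[v,u]) for u,v in zip(us,vs) if d[v,u]>0]);P=P[P[:,2]>.018]
print("pw",P.min(0),P.max(0),"top",P[P[:,2]>np.percentile(P[:,2],80)].mean(0))
w=pt("top",*c[i],.015+.018);print("pw silh",w,inv(w))
for nm,u,v in(("cup",219,158),("pen",292,159)): print(nm,inv(pt("top",u,v,.02)))
# depth check of tab & card heights
for q in[(697,271),(440,330),(150,400)]:
    u,v=map(lambda a:int(round(a)),f(*q));print(dp("top",u,v,d[v,u]))
```

```text
cover [[ 0.594  -0.0118]
 [ 0.6224 -0.2933]
 [ 0.4701 -0.31  ]
 [ 0.4396 -0.0287]] [np.float64(0.2829), np.float64(0.1531), np.float64(0.2829), np.float64(0.1552)]
o [ 0.53152393 -0.16094601] yaw 0.10423716678254136 5.972349725040878
tab [ 0.5442556  -0.28629341  0.015     ] [-0.0004 -0.126 ]
ring [0.04   0.0205]
ring [ 0.04   -0.0195]
ring [-0.0394  0.0202]
ring [-0.0398 -0.0191]
[283 186  26  23 459] [295.89106754 197.25054466]
pw [ 0.53603089 -0.24618935  0.01902908] [ 0.57993228 -0.19605698  0.05499848] top [ 0.558834   -0.22083107  0.05112763]
pw silh [ 0.55780106 -0.22204043  0.033     ] [ 0.0198 -0.0635]
cup [0.1193 0.0816]
pen [ 0.0992 -0.066 ]
[ 0.54385428 -0.28630724  0.01479349]
[ 0.52127551 -0.18133826  0.01489767]
[ 0.49502474 -0.06246609  0.01309069]
```

Call:
{"op": "carry_out", "data": {
  "plan": [
    [[0,0,-0.14],[0,0,0],85],
    [[0,0,-0.14],[0,0,0],85],
    [[0,0,-0.14],[0,0,0],85],
    [[0,0,-0.14],[0,0,0],85],
    [[0,0,-0.14],[0,0,0],85],
    [[0,0,-0.14],[0,0,0],85],
    [[0,0,-0.14],[0,0,0],85],
    [[0,0,-0.14],[0,0,0],85],
    [[0,0,-0.14],[0,0,0],85],
    [[0,0,-0.14],[0,0,0],85],
    [[0,0,0],[22,37,0],85],
    [[0,0,0],[22,37,0],85],
    [[0,0,0],[22,37,0],85],
    [[0,0,0],[22,37,0],85],
    [[0,0,0],[22,37,0],85],
    [[0,0,0],[22,37,0],85],
    [[0,0,0],[22,37,0],85],
    [[0,0,0],[22,37,0],85],
    [[0,0,0],[22,37,0],85],
    [[0,0,0],[22,37,0],85]
  ],
  "squeeze": 30
}}

```text
time_s: 2.1
eef_pos: [0.4953, -0.2712, 0.231]
ee_rot: [0.67, 0.743, -0.0, -0.0]
contact_force: [-0.7, -1.3, 0.5]
finger_gap: 0.0851
grasp_force: 0.0
```

```bash
cat > w.py <<'E'
from h import *
from rig import readout
o=np.array([.5315,-.1609]);yaw=.1042
def where(tx,ty,tz):
    """print the way from the TCP to a binder-frame target, in tool axes, mm"""
    s=readout.state();r=R.from_quat(s["ee_rot"]);p=s["eef_pos"]
    b=R.from_euler('z',yaw)
    t=b.apply([tx,ty,0])+np.r_[o,tz]
    pb=b.inv().apply(p-np.r_[o,0])
    print("t",s["time_s"].__round__(2),"tcp binder",pb.round(4),"shift mm",(r.inv().apply(t-p)*1e3).round(1),"gap",round(s["finger_gap"],4),"gf",round(s["grasp_force"],1),"F",s["contact_force"].round(1))
    des=R.from_matrix(b.as_matrix()@np.array([[0,1,0],[1,0,0],[0,0,-1.]]))
    print("turn left",(r.inv()*des).as_rotvec().round(4))
E
python3 -c "from w import *;where(.0198,-.0635,.015)"
```

```text
t 2.1 tcp binder [-0.0475 -0.1059  0.231 ] shift mm [ 42.4  67.3 216. ] gap 0.0851 gf 0.0 F [-0.7 -1.3  0.5]
turn left [-0.0005 -0.0005 -0.0011]
```

Call:
{"op": "carry_out", "data": {
  "plan": [
    [[0,0,0],[21,34,0],85],
    [[0,0,0],[21,33,0],85],
    [[0,0,0],[0,0,40],85],
    [[0,0,0],[0,0,40],85],
    [[0,0,0],[0,0,40],85],
    [[0,0,0],[0,0,30],85],
    [[0,0,0],[0,0,25],85],
    [[0,0,0],[0,0,15],85],
    [[0,0,0],[0,0,10],85],
    [[0,0,0],[0,0,8],85],
    [[0,0,0],[0,0,7],85],
    [[0,0,0],[0,0,0],85],
    [[0,0,0],[0,0,0],85]
  ]
}}

```text
time_s: 3.4
eef_pos: [0.5567, -0.2241, 0.0168]
ee_rot: [0.67, 0.743, 0.0, 0.0]
contact_force: [0.3, -0.4, 0.4]
finger_gap: 0.0847
grasp_force: 0.0
```

```bash
python3 -c "from w import *;where(.0198,-.0635,.015)"
```

```text
t 3.4 tcp binder [ 0.0185 -0.0655  0.0168] shift mm [2.  1.3 1.8] gap 0.0847 gf 0.0 F [ 0.3 -0.4  0.4]
turn left [ 0.0006  0.0005 -0.0012]
```

Call:
{"op": "carry_out", "data": {
  "plan": [
    [[0,0,0],[2,1,1],85],
    [[0,0,0],[0,0,0],70],
    [[0,0,0],[0,0,0],58],
    [[0,0,0],[0,0,0],50],
    [[0,0,0],[0,0,0],40],
    [[0,0,0],[0,0,0],35],
    [[0,0,0],[0,0,0],35],
    [[0,0,0],[0,0,0],35],
    [[0,0,0],[0,0,0],35]
  ],
  "squeeze": 30
}}

```text
time_s: 4.3
eef_pos: [0.5573, -0.2219, 0.0158]
ee_rot: [0.67, 0.743, 0.0, 0.0]
contact_force: [-1.8, 2.0, 4.9]
finger_gap: 0.0448
grasp_force: 30.2
```

```bash
python3 -c "from w import *;where(0,-.19,.08)"
```

```text
t 4.3 tcp binder [ 0.0194 -0.0634  0.0158] shift mm [-126.7  -19.2  -64.2] gap 0.0448 gf 30.2 F [-1.8  2.   4.9]
turn left [ 0.0004  0.0003 -0.0011]
```

Call:
{"op": "carry_out", "data": {
  "plan": [
    [[0,0,0],[0,0,-5],35],
    [[0,0,0],[0,0,-15],35],
    [[0,0,0],[0,0,-25],35],
    [[0,0,0],[0,0,-20],35],
    [[0,0,0],[-20,-4,0],35],
    [[0,0,0],[-30,-4,0],35],
    [[0,0,0],[-30,-4,0],35],
    [[0,0,0],[-27,-4,0],35],
    [[0,0,0],[-20,-3,0],35],
    [[0,0,0],[0,0,20],35],
    [[0,0,0],[0,0,25],35],
    [[0,0,0],[0,0,15],35],
    [[0,0,0],[0,0,10],35],
    [[0,0,0],[0,0,0],35],
    [[0,0,0],[0,0,0],35]
  ]
}}

```text
time_s: 5.8
eef_pos: [0.5517, -0.3503, 0.0109]
ee_rot: [0.67, 0.743, -0.0, 0.0]
contact_force: [0.9, -0.4, -1.5]
finger_gap: 0.0442
grasp_force: 30.9
```

Run:
```python
from w import *
import cv2
where(0,-.19,.0015)
p,d=vision.get_image("top"); cv2.imwrite("pics/top1.png",cv2.resize(p[130:310,180:460,::-1],None,fx=2.8,fy=2.8,interpolation=cv2.INTER_CUBIC))
```

```text
t 5.8 tcp binder [ 0.0004 -0.1905  0.0109] shift mm [ 0.5 -0.4  9.4] gap 0.0442 gf 30.9 F [ 0.9 -0.4 -1.5]
turn left [ 0.0005  0.0006 -0.0011]
```

View pics/top1.png

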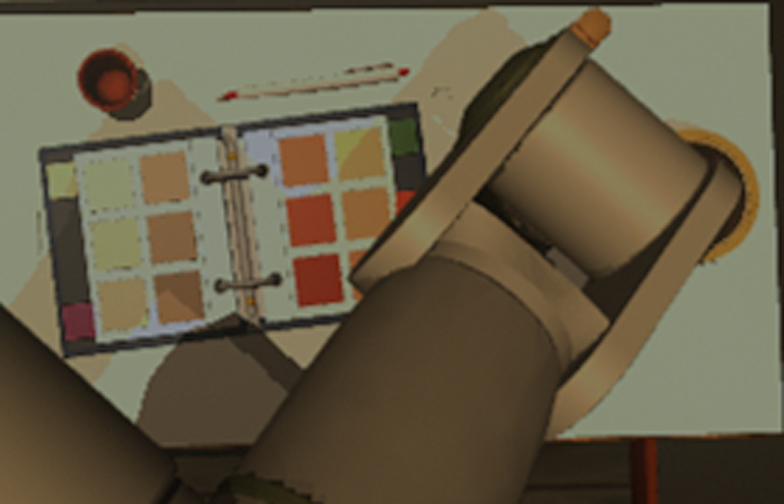

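The card is unmoved and clear (red tab partly visible at (405,200)), and the arm hides the pebble. I set the pebble down and back off.

Call:
{"op": "carry_out", "data": {
  "plan": [
    [[0,0,0],[0,0,5],35],
    [[0,0,0],[0,0,3],35],
    [[0,0,0],[0,0,1],35],
    [[0,0,0],[0,0,0],35],
    [[0,0,0],[0,0,0],50],
    [[0,0,0],[0,0,0],60],
    [[0,0,0],[0,0,0],75],
    [[0,0,0],[0,0,0],80],
    [[0,0,0],[0,0,-10],80],
    [[0,0,0],[0,0,-30],80],
    [[0,0,0],[0,0,-40],80],
    [[0,0,0],[0,0,-20],80],
    [[0,0,0],[0,0,0],80]
  ]
}}

```text
time_s: 7.15
eef_pos: [0.5526, -0.3511, 0.1056]
ee_rot: [0.67, 0.743, -0.0, 0.004]
contact_force: [0.1, 0.1, -0.6]
finger_gap: 0.08
grasp_force: 0.0
```

```bash
python3 -c "from w import *;where(-.0004,-.130,.05)"
```

```text
t 7.15 tcp binder [ 0.0012 -0.1914  0.1056] shift mm [61.7 -1.9 55.3] gap 0.08 gf 0.0 F [ 0.1  0.1 -0.6]
turn left [ 0.0048  0.0054 -0.0011]
```

Call:
{"op": "carry_out", "data": {
  "plan": [
    [[0,0,0],[20,-1,0],36],
    [[0,0,0],[25,-1,0],36],
    [[0,0,0],[17,0,0],36],
    [[0,0,0],[0,0,20],36],
    [[0,0,0],[0,0,30],36],
    [[0,0,0],[0,0,20],36],
    [[0,0,0],[0,0,12],36],
    [[0,0,0],[0,0,8],36],
    [[0,0,0],[0,0,0],36],
    [[0,0,0],[0,0,0],36]
  ]
}}

```text
time_s: 8.15
eef_pos: [0.5434, -0.2889, 0.012]
ee_rot: [0.67, 0.743, 0.0, 0.001]
contact_force: [0.8, -0.4, -0.3]
finger_gap: 0.036
grasp_force: 0.0
```

```bash
python3 -c "
from w import *;where(-.0004,-.130,.005)
import cv2
p,d=vision.get_image('scene'); cv2.imwrite('pics/s2.png',cv2.resize(p[130:300,190:390,::-1],None,fx=3.5,fy=3.5,interpolation=cv2.INTER_CUBIC))
"
```

```text
t 8.15 tcp binder [-0.0015 -0.1286  0.012 ] shift mm [-1.4  1.1  7. ] gap 0.036 gf 0.0 F [ 0.8 -0.4 -0.3]
turn left [ 0.0008  0.0007 -0.0012]
```

View pics/s2.png

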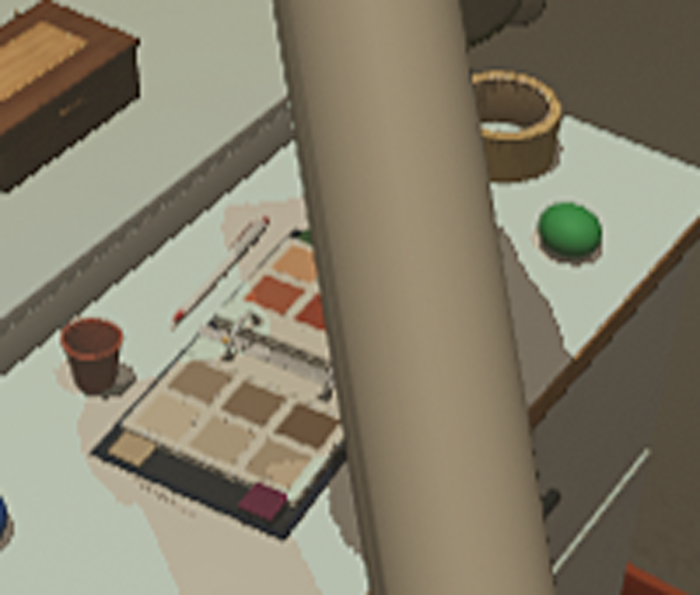

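The forearm hides the tab in this view, so I go by the measured position and the forces.

Call:
{"op": "carry_out", "data": {
  "plan": [
    [[0,0,0],[-1,1,3],36],
    [[0,0,0],[0,0,3],36],
    [[0,0,0],[0,0,1],36],
    [[0,0,0],[0,0,0],30],
    [[0,0,0],[0,0,0],24],
    [[0,0,0],[0,0,0],18],
    [[0,0,0],[0,0,0],18],
    [[0,0,0],[0,0,0],18]
  ],
  "squeeze": 30
}}

```text
time_s: 9.0
eef_pos: [0.5442, -0.2896, 0.0044]
ee_rot: [0.67, 0.743, 0.0, 0.0]
contact_force: [-0.2, 0.9, 0.7]
finger_gap: 0.0244
grasp_force: 29.5
```

```bash
python3 -c "from w import *;where(-.0004,-.130,.005)"
```

```text
t 9.0 tcp binder [-0.0008 -0.1293  0.0044] shift mm [-0.7  0.4 -0.6] gap 0.0244 gf 29.5 F [-0.2  0.9  0.7]
turn left [ 0.0001  0.0001 -0.0012]
```

Call:
{"op": "carry_out", "data": {
  "plan": [
    [[0,0,0],[0.2,0,-6.7],18],
    [[0,0,0],[0.5,0,-6.7],18],
    [[0,0,0],[0.9,0,-6.7],18],
    [[0,0,0],[1.2,0,-6.6],18],
    [[0,0,0],[1.6,0,-6.6],18],
    [[0,0,0],[1.9,0,-6.5],18],
    [[0,0,0],[2.2,0,-6.4],18],
    [[0,0,0],[2.6,0,-6.2],18],
    [[0,0,0],[2.9,0,-6.1],18],
    [[0,0,0],[3.2,0,-5.9],18],
    [[0,0,0],[0,0,0],18],
    [[0,0,0],[0,0,0],18]
  ],
  "squeeze": 20
}}

```text
time_s: 10.2
eef_pos: [0.5423, -0.2723, 0.0687]
ee_rot: [0.67, 0.743, 0.0, -0.0]
contact_force: [-0.3, 2.9, -2.6]
finger_gap: 0.0243
grasp_force: 30.8
```

```bash
python3 -c "
from w import *;where(-.0004,-.112,.069)
import cv2
p,d=vision.get_image('top'); cv2.imwrite('pics/t3.png',cv2.resize(p[130:300,180:400,::-1],None,fx=3.5,fy=3.5,interpolation=cv2.INTER_CUBIC))
"
```

```text
t 10.2 tcp binder [-0.0008 -0.1119  0.0687] shift mm [-0.1  0.4 -0.3] gap 0.0243 gf 30.8 F [-0.3  2.9 -2.6]
turn left [-0.0001 -0.0001 -0.001 ]
```

View pics/t3.png

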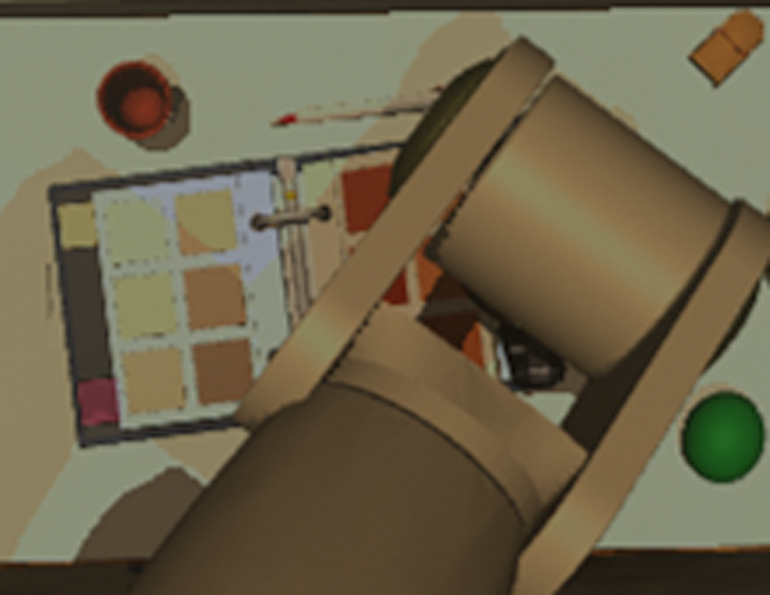

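The red card has risen with the tab: its chips are foreshortened and shadowed around (450,300), and the force is small. I continue along the arc.

Call:
{"op": "carry_out", "data": {
  "plan": [
    [[0,0,0],[3.5,0,-5.8],18],
    [[0,0,0],[3.8,0,-5.6],18],
    [[0,0,0],[4.1,0,-5.4],18],
    [[0,0,0],[4.4,0,-5.1],18],
    [[0,0,0],[4.6,0,-4.9],18],
    [[0,0,0],[4.9,0,-4.6],18],
    [[0,0,0],[5.1,0,-4.4],18],
    [[0,0,0],[5.4,0,-4.1],18],
    [[0,0,0],[5.6,0,-3.8],18],
    [[0,0,0],[5.8,0,-3.5],18],
    [[0,0,0],[5.9,0,-3.2],18],
    [[0,0,0],[6.1,0,-2.9],18],
    [[0,0,0],[0,0,0],18]
  ]
}}

```text
time_s: 11.55
eef_pos: [0.5363, -0.2131, 0.1227]
ee_rot: [0.67, 0.743, -0.0, 0.0]
contact_force: [0.1, -0.2, -2.4]
finger_gap: 0.0247
grasp_force: 24.5
```

```bash
python3 -c "
from w import *
import numpy as np
a=np.radians(66);where(-.0004,-.129*np.cos(a),.0044+.129*np.sin(a))
import cv2
p,d=vision.get_image('scene'); cv2.imwrite('pics/s4.png',cv2.resize(p[130:300,190:390,::-1],None,fx=3.5,fy=3.5,interpolation=cv2.INTER_CUBIC))
"
```

```text
t 11.55 tcp binder [-0.0006 -0.0524  0.1227] shift mm [-0.1  0.2  0.5] gap 0.0247 gf 24.5 F [ 0.1 -0.2 -2.4]
turn left [ 0.0006  0.0008 -0.0005]
```

View pics/s4.png

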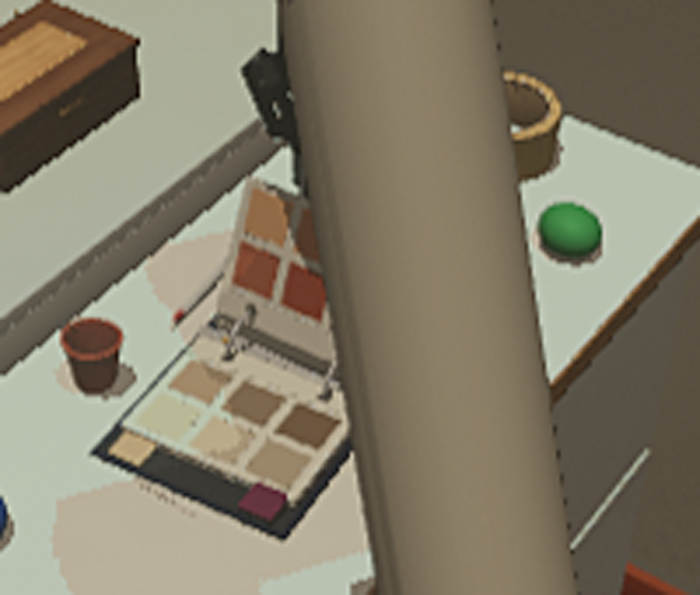

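The card is standing up near 66°, its rust chips facing the left-hand side at (280,250), held at the tab. I continue.

Call:
{"op": "carry_out", "data": {
  "plan": [
    [[0,0,0],[6.2,0,-2.6],18],
    [[0,0,0],[6.4,0,-2.2],18],
    [[0,0,0],[6.5,0,-1.9],18],
    [[0,0,0],[6.6,0,-1.6],18],
    [[0,0,0],[6.6,0,-1.2],18],
    [[0,0,0],[6.7,0,-0.9],18],
    [[0,0,0],[6.7,0,-0.5],18],
    [[0,0,0],[6.7,0,-0.2],18],
    [[0,0,0],[6.7,0,0.2],18],
    [[0,0,0],[6.7,0,0.5],18],
    [[0,0,0],[6.7,0,0.9],18],
    [[0,0,0],[6.6,0,1.2],18],
    [[0,0,0],[6.6,0,1.6],18],
    [[0,0,0],[6.5,0,1.9],18],
    [[0,0,0],[6.4,0,2.2],18],
    [[0,0,0],[6.2,0,2.6],18],
    [[0,0,0],[0,0,0],18]
  ]
}}

```text
time_s: 13.3
eef_pos: [0.5253, -0.1085, 0.1216]
ee_rot: [0.669, 0.743, -0.0, -0.0]
contact_force: [0.0, -2.1, -1.5]
finger_gap: 0.025
grasp_force: 26.8
```

```bash
python3 -c "
from w import *
import numpy as np
a=np.radians(114);where(-.0004,-.129*np.cos(a),.0044+.129*np.sin(a))
import cv2
p,d=vision.get_image('scene'); cv2.imwrite('pics/s5.png',cv2.resize(p[130:300,190:390,::-1],None,fx=3.5,fy=3.5,interpolation=cv2.INTER_CUBIC))
"
```

```text
t 13.3 tcp binder [-0.0007  0.0528  0.1216] shift mm [-0.3  0.3 -0.6] gap 0.025 gf 26.8 F [ 0.  -2.1 -1.5]
turn left [-0.0006 -0.0005 -0.0004]
```

View pics/s5.png

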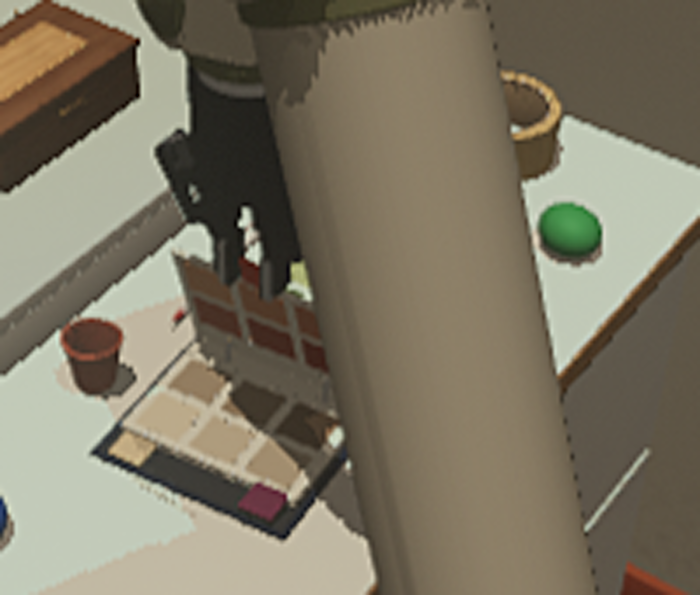

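The card is past upright, still held at (250,270), with small forces. I lower it along the rest of the arc.

Call:
{"op": "carry_out", "data": {
  "plan": [
    [[0,0,0],[6.1,0,2.9],18],
    [[0,0,0],[5.9,0,3.2],18],
    [[0,0,0],[5.8,0,3.5],18],
    [[0,0,0],[5.6,0,3.8],18],
    [[0,0,0],[5.4,0,4.1],18],
    [[0,0,0],[5.1,0,4.4],18],
    [[0,0,0],[4.9,0,4.6],18],
    [[0,0,0],[4.6,0,4.9],18],
    [[0,0,0],[4.4,0,5.1],18],
    [[0,0,0],[4.1,0,5.4],18],
    [[0,0,0],[3.8,0,5.6],18],
    [[0,0,0],[3.5,0,5.8],18],
    [[0,0,0],[3.2,0,5.9],18],
    [[0,0,0],[2.9,0,6.1],18],
    [[0,0,0],[2.6,0,6.2],18],
    [[0,0,0],[2.2,0,6.4],18],
    [[0,0,0],[0,0,0],18]
  ]
}}

```text
time_s: 15.05
eef_pos: [0.5176, -0.0381, 0.0431]
ee_rot: [0.67, 0.743, 0.0, -0.001]
contact_force: [0.2, 6.8, 3.9]
finger_gap: 0.025
grasp_force: 27.8
```

```bash
python3 -c "
from w import *
where(-.0004,.129,.0049)
import cv2
p,d=vision.get_image('scene'); cv2.imwrite('pics/s6.png',cv2.resize(p[130:300,190:390,::-1],None,fx=3.5,fy=3.5,interpolation=cv2.INTER_CUBIC))
"
```

```text
t 15.05 tcp binder [-0.001   0.1235  0.0431] shift mm [ 5.4  0.7 38.2] gap 0.025 gf 27.8 F [0.2 6.8 3.9]
turn left [-0.0016 -0.0023 -0.001 ]
```

View pics/s6.png

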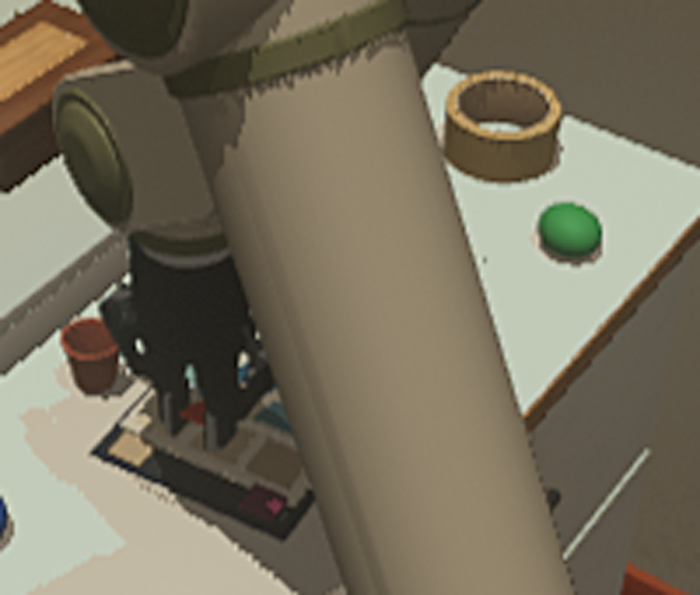

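The tab is held at (190,410) and the blue chip of the back shows at (275,415). A 7 N outward push suggests compression against the rings, so I add a little outward shift and lower in small steps.

Call:
{"op": "carry_out", "data": {
  "plan": [
    [[0,0,0],[2.5,0,5.5],18],
    [[0,0,0],[1.6,0,5.5],18],
    [[0,0,0],[1.3,0,5.5],18],
    [[0,0,0],[1,0,5.5],18],
    [[0,0,0],[0.6,0,5.5],18],
    [[0,0,0],[0.3,0,5],18],
    [[0,0,0],[0,0,0],18],
    [[0,0,0],[0,0,0],18]
  ]
}}

```text
time_s: 15.9
eef_pos: [0.5173, -0.0322, 0.0113]
ee_rot: [0.67, 0.743, -0.0, -0.0]
contact_force: [-0.5, 4.9, 1.6]
finger_gap: 0.0246
grasp_force: 28.6
```

```bash
python3 -c "
from w import *
where(-.0004,.129,.0049)
p,d=vision.get_image('top')
b=R.from_euler('z',yaw)
v,u=np.mgrid[140:270,185:345];v=v.ravel();u=u.ravel();D=d[v,u]
P=np.array([dp('top',a,c,e) for a,c,e in zip(u,v,D) if e>0]);B=b.inv().apply(P-np.r_[o,0])
for x in(-.06,-.045,.045,.06):
    print(x,[ (y,round(float(np.median(B[k,2])),4)) for y in np.arange(.01,.14,.015).round(3) if (k:=(abs(B[:,0]-x)<.006)&(abs(B[:,1]-y)<.006)).any()])
"
```

```text
t 15.9 tcp binder [-0.0007  0.1295  0.0113] shift mm [-0.5  0.3  6.4] gap 0.0246 gf 28.6 F [-0.5  4.9  1.6]
turn left [-0.0009 -0.0005 -0.0013]Traceback (most recent call last):
  File "<string>", line 7, in <module>
    P=np.array([dp('top',a,c,e) for a,c,e in zip(u,v,D) if e>0]);B=b.inv().apply(P-np.r_[o,0])
                ~~^^^^^^^^^^^^^
  File "h.py", line 10, in dp
    m=vision.camera_model(name)
ValueError: time passes only in moves, steps and waits
```

```bash
cat > hm.py <<'E'
from w import *
def cloud(name="top"):
    p,d=vision.get_image(name);m=vision.camera_model(name)
    v,u=np.nonzero(d>0);D=d[v,u]
    P=R.from_quat(m["rotation"]).apply(np.c_[(u-m["cx"])/m["fx"]*D,-(v-m["cy"])/m["fy"]*D,-D])+m["xyz"]
    return R.from_euler('z',yaw).inv().apply(P-np.r_[o,0]),p[v,u],p
def heights(B,xs,ys):
    for x in xs:
        print(x,[(float(y),round(float(np.median(B[k,2])),3)) for y in ys if (k:=(abs(B[:,0]-x)<.005)&(abs(B[:,1]-y)<.005)&(B[:,2]<.17)).any()])
E
python3 -c "
from hm import *
for n in('top','scene'):
    B,c,p=cloud(n);print(n);heights(B,(-.06,-.03,0,.03,.045,.06),np.arange(-.12,.145,.02).round(3))
"
```

```text
top
-0.06 [(-0.12, 0.008), (-0.1, 0.012), (-0.08, 0.013), (-0.06, 0.012), (-0.04, 0.012), (-0.02, 0.013), (0.0, 0.005), (0.02, 0.022), (0.04, 0.023), (0.06, 0.024), (0.08, 0.026), (0.1, 0.027), (0.12, 0.011)]
-0.03 [(-0.12, 0.004), (-0.1, 0.012), (-0.08, 0.012), (-0.06, 0.012), (-0.04, 0.012), (-0.02, 0.011), (0.0, 0.005), (0.02, 0.022), (0.04, 0.024), (0.06, 0.025), (0.08, 0.026), (0.1, 0.027)]
0 [(-0.12, 0.004), (-0.1, 0.012), (-0.08, 0.012), (-0.06, 0.012), (-0.04, 0.012), (-0.02, 0.012), (0.0, 0.005), (0.02, 0.023), (0.04, 0.023), (0.06, 0.025), (0.08, 0.026)]
0.03 [(-0.12, 0.003), (-0.1, 0.011), (-0.08, 0.012), (-0.06, 0.012), (-0.04, 0.012), (-0.02, 0.011), (0.0, 0.005), (0.02, 0.022), (0.04, 0.023), (0.06, 0.025), (0.08, 0.027)]
0.045 [(-0.12, 0.011), (-0.1, 0.012), (-0.08, 0.012), (-0.06, 0.012), (-0.04, 0.012), (-0.02, 0.011), (0.0, 0.007), (0.02, 0.023), (0.04, 0.024), (0.06, 0.025), (0.08, 0.026), (0.1, 0.026), (0.12, 0.09)]
0.06 [(-0.12, 0.012), (-0.1, 0.012), (-0.08, 0.011), (-0.06, 0.012), (-0.04, 0.012), (-0.02, 0.012), (0.0, 0.006), (0.02, 0.023), (0.04, 0.024), (0.06, 0.025), (0.08, 0.026), (0.1, 0.027), (0.12, 0.103), (0.14, 0.111)]
scene
-0.06 [(0.1, 0.011), (0.12, 0.01), (0.14, 0.011)]
-0.03 [(0.08, 0.026), (0.1, 0.025), (0.12, 0.009), (0.14, 0.069)]
0 [(0.06, 0.021), (0.08, 0.024), (0.12, 0.025), (0.14, 0.092)]
0.03 [(0.1, 0.025), (0.14, 0.061)]
0.045 [(0.12, 0.011), (0.14, 0.084)]
0.06 [(0.1, 0.01), (0.12, 0.009), (0.14, 0.007)]
```

Call:
{"op": "carry_out", "data": {
  "plan": [
    [[0,0,0],[0,0,2],18],
    [[0,0,0],[0,0,2],18],
    [[0,0,0],[0,0,2],18],
    [[0,0,0],[0,0,1],18],
    [[0,0,0],[0,0,1],18],
    [[0,0,0],[0,0,0],18]
  ]
}}

```text
time_s: 16.65
eef_pos: [0.5173, -0.0322, 0.0035]
ee_rot: [0.67, 0.743, -0.0, -0.0]
contact_force: [-0.0, 5.4, 1.5]
finger_gap: 0.0251
grasp_force: 28.9
```

```bash
python3 -c "
from hm import *
where(-.0004,.129,.0)
B,c,p=cloud();heights(B,(-.06,0,.06),np.arange(.02,.145,.02).round(3))
"
```

```text
t 16.65 tcp binder [-0.0007  0.1295  0.0035] shift mm [-0.5  0.3  3.5] gap 0.0251 gf 28.9 F [-0.   5.4  1.5]
turn left [-0.0006 -0.0004 -0.0013]
-0.06 [(0.02, 0.023), (0.04, 0.022), (0.06, 0.022), (0.08, 0.022), (0.1, 0.021), (0.12, 0.012)]
0 [(0.02, 0.023), (0.04, 0.022), (0.06, 0.022), (0.08, 0.022)]
0.06 [(0.02, 0.022), (0.04, 0.023), (0.06, 0.023), (0.08, 0.022), (0.1, 0.022), (0.12, 0.099), (0.14, 0.103)]
```

Call:
{"op": "carry_out", "data": {
  "plan": [
    [[0,0,0],[0,0,1],18],
    [[0,0,0],[0,0,1],18],
    [[0,0,0],[0,0,0],18]
  ]
}}

```text
time_s: 17.0
eef_pos: [0.5174, -0.0322, 0.003]
ee_rot: [0.67, 0.743, 0.0, 0.0]
contact_force: [-6.0, 5.3, 17.8]
finger_gap: 0.0248
grasp_force: 37.8
```

```bash
python3 -c "
from hm import *
where(-.0004,.129,.0)
"
```

```text
t 17.0 tcp binder [-0.0006  0.1294  0.003 ] shift mm [-0.4  0.2  3. ] gap 0.0248 gf 37.8 F [-6.   5.3 17.8]
turn left [ 0.0004  0.0002 -0.0011]
```

Call:
{"op": "carry_out", "data": {
  "plan": [
    [[0,0,0],[0,0,-2],18],
    [[0,0,0],[0,0,0],18],
    [[0,0,0],[0,0,0],25],
    [[0,0,0],[0,0,0],26],
    [[0,0,0],[0,0,0],27],
    [[0,0,0],[0,0,0],29],
    [[0,0,0],[0,0,0],32],
    [[0,0,0],[0,0,0],36],
    [[0,0,0],[0,0,0],36],
    [[0,0,0],[0,0,0],36]
  ],
  "squeeze": 20
}}

```text
time_s: 18.0
eef_pos: [0.5176, -0.0324, 0.0036]
ee_rot: [0.67, 0.743, -0.0, 0.0]
contact_force: [0.5, 0.5, 0.7]
finger_gap: 0.0358
grasp_force: 0.0
```

```bash
python3 -c "
from hm import *
where(-.0004,.129,.0)
B,c,p=cloud();heights(B,(-.06,0,.06),np.arange(.02,.145,.02).round(3))
"
```

```text
t 18.0 tcp binder [-0.0005  0.1293  0.0036] shift mm [-0.3  0.1  3.6] gap 0.0358 gf 0.0 F [0.5 0.5 0.7]
turn left [ 0.      0.0001 -0.0012]
-0.06 [(0.02, 0.015), (0.04, 0.016), (0.06, 0.016), (0.08, 0.016), (0.1, 0.016), (0.12, 0.011)]
0 [(0.02, 0.016), (0.04, 0.016), (0.06, 0.015), (0.08, 0.017)]
0.06 [(0.02, 0.016), (0.04, 0.017), (0.06, 0.017), (0.08, 0.016), (0.1, 0.016), (0.12, 0.102), (0.14, 0.106)]
```

Call:
{"op": "carry_out", "data": {
  "plan": [
    [[0,0,0],[0,0,-5],36],
    [[0,0,0],[0,0,-15],36],
    [[0,0,0],[0,0,-40],60],
    [[0,0,0],[0,0,-40],80],
    [[0,0,0],[0,0,0],80],
    [[0,0,0],[0,0,0],80]
  ]
}}

```text
time_s: 18.65
eef_pos: [0.5176, -0.0323, 0.1043]
ee_rot: [0.67, 0.743, 0.0, 0.001]
contact_force: [-0.6, -0.8, 0.0]
finger_gap: 0.0798
grasp_force: 0.0
```

```bash
python3 -c "
from hm import *
import cv2
for n in('top','scene'):
    B,c,p=cloud(n)
    cv2.imwrite('pics/%s7.png'%n,p[:,:,::-1])
    k=(abs(B[:,0])<.05)&(abs(B[:,1]+.19)<.04)&(B[:,2]>.006)&(B[:,2]<.045);Q=B[k]
    print(n,len(Q),Q.min(0),Q.max(0),'mid',(Q.min(0)+Q.max(0))/2,'top',Q[Q[:,2]>Q[:,2].max()-.006].mean(0))
    if n=='top': heights(B,(-.06,0,.06),np.arange(.02,.145,.02).round(3)); red=(c[:,0]>120)&(c[:,1]<80)&(abs(B[:,1]-.13)<.03)&(abs(B[:,0])<.03);print('redtab',red.sum(),B[red].mean(0) if red.any() else '')
where(0,-.19,.1)
"
```

```text
top 479 [-0.02183043 -0.21559561  0.01562323] [ 0.02413997 -0.16288545  0.03933646] mid [ 0.00115477 -0.18924053  0.02747985] top [ 0.00103743 -0.18933112  0.03527726]
-0.06 [(0.02, 0.016), (0.04, 0.016), (0.06, 0.016), (0.08, 0.016), (0.1, 0.017), (0.12, 0.012), (0.14, 0.005)]
0 [(0.02, 0.016), (0.04, 0.016), (0.06, 0.016), (0.08, 0.016), (0.1, 0.016)]
0.06 [(0.02, 0.016), (0.04, 0.016), (0.06, 0.017), (0.08, 0.016), (0.1, 0.016), (0.12, 0.011), (0.14, 0.004)]
redtab 0 Traceback (most recent call last):
  File "<string>", line 8, in <module>
    print(n,len(Q),Q.min(0),Q.max(0),'mid',(Q.min(0)+Q.max(0))/2,'top',Q[Q[:,2]>Q[:,2].max()-.006].mean(0))
                   ~~~~~^^^
    return umr_minimum(a, axis, None, out, keepdims, initial, where)
ValueError: zero-size array to reduction operation minimum which has no identity
```

Call:
{"op": "carry_out", "data": {
  "plan": [
    [[0,0,0],[-25,0,0],80],
    [[0,0,0],[-40,0,0],80],
    [[0,0,0],[-40,0,0],80],
    [[0,0,0],[-40,0,0],80],
    [[0,0,0],[-40,0,0],80],
    [[0,0,0],[-40,0,0],80],
    [[0,0,0],[-40,1,0],80],
    [[0,0,0],[-35,0,0],80],
    [[0,0,0],[-18,0,0],80],
    [[0,0,0],[0,0,0],80],
    [[0,0,0],[0,0,20],80],
    [[0,0,0],[0,0,30],80],
    [[0,0,0],[0,0,25],80],
    [[0,0,0],[0,0,15],80],
    [[0,0,0],[0,0,6],80],
    [[0,0,0],[0,0,0],80],
    [[0,0,0],[0,0,0],80]
  ]
}}

```text
time_s: 20.45
eef_pos: [0.5517, -0.3487, 0.0086]
ee_rot: [0.67, 0.743, 0.0, 0.001]
contact_force: [-0.8, -0.4, -0.4]
finger_gap: 0.0802
grasp_force: 0.0
```

```bash
python3 -c "
from hm import *
where(.001,-.1893,.004)"
```

```text
t 20.45 tcp binder [ 0.0006 -0.1889  0.0086] shift mm [-0.4  0.4  4.6] gap 0.0802 gf 0.0 F [-0.8 -0.4 -0.4]
turn left [ 0.0011  0.0012 -0.001 ]
```

Call:
{"op": "carry_out", "data": {
  "plan": [
    [[0,0,0],[0,0,5],80],
    [[0,0,0],[0,0,0],65],
    [[0,0,0],[0,0,0],50],
    [[0,0,0],[0,0,0],40],
    [[0,0,0],[0,0,0],35],
    [[0,0,0],[0,0,0],35],
    [[0,0,0],[0,0,0],35],
    [[0,0,0],[0,0,0],35],
    [[0,0,0],[0,0,-5],35],
    [[0,0,0],[0,0,-15],35],
    [[0,0,0],[0,0,-25],35],
    [[0,0,0],[0,0,-25],35],
    [[0,0,0],[0,0,-10],35],
    [[0,0,0],[0,0,0],35]
  ],
  "squeeze": 30
}}

```text
time_s: 21.85
eef_pos: [0.5518, -0.349, 0.0844]
ee_rot: [0.67, 0.743, 0.0, 0.002]
contact_force: [0.4, 0.3, -1.1]
finger_gap: 0.0445
grasp_force: 30.9
```

```bash
python3 -c "
from hm import *
where(0,.066,.08)"
```

```text
t 21.85 tcp binder [ 0.0006 -0.1891  0.0844] shift mm [255.2  -0.9   3.8] gap 0.0445 gf 30.9 F [ 0.4  0.3 -1.1]
turn left [ 0.0022  0.0025 -0.0011]
```

Call:
{"op": "carry_out", "data": {
  "plan": [
    [[0,0,0],[15,0,0],35],
    [[0,0,0],[30,0,0],35],
    [[0,0,0],[35,0,0],35],
    [[0,0,0],[35,0,0],35],
    [[0,0,0],[35,0,0],35],
    [[0,0,0],[35,0,0],35],
    [[0,0,0],[35,0,0],35],
    [[0,0,0],[25,0,0],35],
    [[0,0,0],[10,0,0],35],
    [[0,0,0],[0,0,15],35],
    [[0,0,0],[0,0,20],35],
    [[0,0,0],[0,0,15],35],
    [[0,0,0],[0,0,8],35],
    [[0,0,0],[0,0,0],35],
    [[0,0,0],[0,0,0],35]
  ]
}}

```text
time_s: 23.35
eef_pos: [0.5252, -0.0953, 0.0248]
ee_rot: [0.67, 0.742, 0.0, 0.0]
contact_force: [-0.2, -0.1, -0.6]
finger_gap: 0.0447
grasp_force: 30.9
```

```bash
python3 -c "
from hm import *
where(0,.066,.019)"
```

```text
t 23.35 tcp binder [0.0006 0.0659 0.0248] shift mm [ 0.1 -0.6  5.8] gap 0.0447 gf 30.9 F [-0.2 -0.1 -0.6]
turn left [ 0.0003  0.0002 -0.0015]
```

Call:
{"op": "carry_out", "data": {
  "plan": [
    [[0,0,0],[0,0,3],35],
    [[0,0,0],[0,0,1],35],
    [[0,0,0],[0,0,1],35],
    [[0,0,0],[0,0,0],35]
  ]
}}

```text
time_s: 23.75
eef_pos: [0.525, -0.0949, 0.0197]
ee_rot: [0.67, 0.743, 0.0, 0.0]
contact_force: [0.1, 0.6, -0.6]
finger_gap: 0.0444
grasp_force: 30.9
```

```bash
python3 -c "
from hm import *
where(0,.066,.019)"
```

```text
t 23.75 tcp binder [0.0004 0.0663 0.0197] shift mm [-0.3 -0.4  0.7] gap 0.0444 gf 30.9 F [ 0.1  0.6 -0.6]
turn left [ 0.0001  0.0001 -0.0011]
```

Call:
{"op": "carry_out", "data": {
  "plan": [
    [[0,0,0],[0,0,1],35],
    [[0,0,0],[0,0,0],35],
    [[0,0,0],[0,0,0],46],
    [[0,0,0],[0,0,0],52],
    [[0,0,0],[0,0,0],60],
    [[0,0,0],[0,0,0],75],
    [[0,0,0],[0,0,0],80],
    [[0,0,0],[0,0,-5],80],
    [[0,0,0],[0,0,-20],80],
    [[0,0,0],[0,0,-40],80],
    [[0,0,0],[0,0,-40],80],
    [[0,0,0],[-30,0,-30],80],
    [[0,0,0],[-40,0,0],80],
    [[0,0,0],[-40,0,0],80],
    [[0,0,0],[-40,0,0],80],
    [[0,0,0],[-40,0,0],80],
    [[0,0,0],[-40,0,0],80],
    [[0,0,0],[-30,0,0],80],
    [[0,0,0],[0,0,0],80]
  ]
}}

```text
time_s: 25.65
eef_pos: [0.5512, -0.3571, 0.1532]
ee_rot: [0.671, 0.741, -0.0, 0.0]
contact_force: [-0.1, -0.0, -1.0]
finger_gap: 0.0796
grasp_force: 0.0
```

```bash
python3 -c "
from hm import *
import cv2
B,c,p=cloud()
heights(B,(-.06,-.03,0,.03,.06),np.arange(-.12,.15,.02).round(3))
k=(abs(B[:,0])<.05)&(abs(B[:,1]-.066)<.045)&(B[:,2]>.023)&(B[:,2]<.06);Q=B[k];print(Q.min(0),Q.max(0))
cv2.imwrite('pics/t8.png',cv2.convertScaleAbs(cv2.resize(p[130:300,180:400,::-1],None,fx=3.5,fy=3.5,interpolation=cv2.INTER_CUBIC),alpha=1.3))
"
```

```text
-0.06 [(-0.08, 0.012), (-0.06, 0.011), (-0.04, 0.012), (-0.02, 0.012), (0.0, 0.006), (0.02, 0.015), (0.04, 0.016), (0.06, 0.015), (0.08, 0.016), (0.1, 0.016), (0.12, 0.011), (0.14, 0.005)]
-0.03 [(-0.1, 0.012), (-0.08, 0.012), (-0.06, 0.012), (-0.04, 0.013), (-0.02, 0.012), (0.0, 0.005), (0.02, 0.016), (0.04, 0.015), (0.06, 0.017), (0.08, 0.016), (0.1, 0.016), (0.12, 0.005), (0.14, 0.004)]
0 [(-0.12, 0.004), (-0.1, 0.012), (-0.08, 0.012), (-0.06, 0.012), (-0.04, 0.012), (-0.02, 0.011), (0.0, 0.005), (0.02, 0.016), (0.04, 0.039), (0.06, 0.05), (0.08, 0.048), (0.1, 0.015), (0.12, 0.015), (0.14, 0.004)]
0.03 [(-0.12, 0.004), (-0.1, 0.012), (-0.08, 0.013), (-0.06, 0.012), (-0.04, 0.012), (-0.02, 0.012), (0.0, 0.005), (0.02, 0.015), (0.04, 0.016), (0.06, 0.016), (0.08, 0.016), (0.1, 0.016), (0.12, 0.005), (0.14, 0.003)]
0.06 [(-0.12, 0.012), (-0.1, 0.012), (-0.08, 0.012), (-0.06, 0.012), (-0.04, 0.012), (-0.02, 0.012), (0.0, 0.006), (0.02, 0.016), (0.04, 0.016), (0.06, 0.016), (0.08, 0.016), (0.1, 0.016), (0.12, 0.008), (0.14, 0.004)]
[-0.02110092  0.03877073  0.03106384] [0.0242558  0.09140647 0.0550324 ]
```

View pics/t8.png

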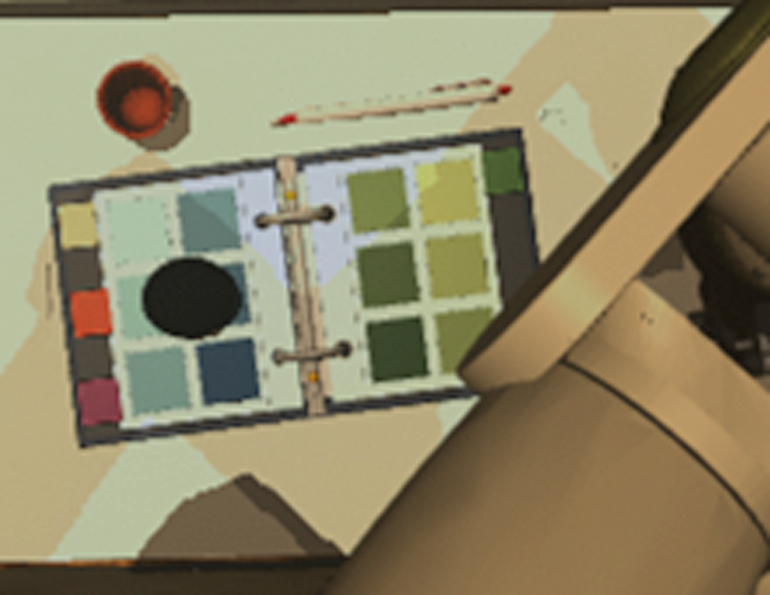

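The turned card shows its blue back on the left with the red tab at (90,312). The paperweight stands in the middle of it at (192,298), and the other cards, the cup and the pen are in place.

```bash
python3 -c "
from rig import job
print(job.close_job())"
```

```text
the job is handed in; nothing more can be done
None
```

The red-tabbed card is turned over and lies flat on the left-hand cards with the paperweight standing near its middle, and the job is handed in (no verdict came back); cup, pen and the other cards look unmoved in the last picture, but the arm hid the tape and tags there.

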